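# Sort walking-aid ferrules by fit on a gauge pin

## Task

Find out which of the three rubber ferrules standing loose on the desk fit: one at a time, slide each, mouth down, onto the gauge pin as far as it will go without forcing, then stand it mouth down in the green tray if it went fully home onto the gauge's base, or in the red tray if it stopped on the step, before trying the next. Leave the two ferrules in the stock box alone, and do not knock over or push about the other things on the desk.

Things in the scene. Friction and masses are not known exactly. Their poses are not given: they have to be found in the camera images.
- ferrule_a: grey rubber ferrule (walking-aid foot), cylinder 38 mm diameter, 55 mm tall, two black bands, closed ribbed top, standing mouth down. Origin: centre of its mouth (underside), z up. Bore 46 mm deep and unseen: 25 mm wide (fits the pin) or 18 mm (passes only the nose), unknown until tried. Five look alike (a to e): three stand on the desk, two in the stock box
- ferrule_b: grey rubber ferrule (walking-aid foot), cylinder 38 mm diameter, 55 mm tall, two black bands, closed ribbed top, standing mouth down. Origin: centre of its mouth (underside), z up. Bore 46 mm deep and unseen: 25 mm wide (fits the pin) or 18 mm (passes only the nose), unknown until tried. Five look alike (a to e): three stand on the desk, two in the stock box
- ferrule_c: grey rubber ferrule (walking-aid foot), cylinder 38 mm diameter, 55 mm tall, two black bands, closed ribbed top, standing mouth down. Origin: centre of its mouth (underside), z up. Bore 46 mm deep and unseen: 25 mm wide (fits the pin) or 18 mm (passes only the nose), unknown until tried. Five look alike (a to e): three stand on the desk, two in the stock box
- ferrule_d: grey rubber ferrule (walking-aid foot), cylinder 38 mm diameter, 55 mm tall, two black bands, closed ribbed top, standing mouth down. Origin: centre of its mouth (underside), z up. Bore 46 mm deep and unseen: 25 mm wide (fits the pin) or 18 mm (passes only the nose), unknown until tried. Five look alike (a to e): three stand on the desk, two in the stock box
- ferrule_e: grey rubber ferrule (walking-aid foot), cylinder 38 mm diameter, 55 mm tall, two black bands, closed ribbed top, standing mouth down. Origin: centre of its mouth (underside), z up. Bore 46 mm deep and unseen: 25 mm wide (fits the pin) or 18 mm (passes only the nose), unknown until tried. Five look alike (a to e): three stand on the desk, two in the stock box
- gauge: fixed gauge: blue round base 76 mm across, 12 mm thick; on it an upright steel pin 21 mm thick from height 12 to 38 mm, then a brass nose 14 mm thick to 49 mm, tapering to 8 mm at its tip at 54 mm. Origin: centre of the base's underside, z up the pin. A ferrule that fits comes home with its mouth on the base (12 mm up); a tight one stops on the step, mouth at 38 mm
- tray_green: green open tray, 170 x 120 mm (x by y) outside, walls 4 mm, rim 30 mm high, floor 4 mm thick. Fixed. Origin: centre of its underside, x along the long side. For ferrules that fit
- tray_red: red open tray, 170 x 120 mm (x by y) outside, walls 4 mm, rim 30 mm high, floor 4 mm thick. Fixed. Origin: centre of its underside, x along the long side. For ferrules that stop on the step
- stock_box: fixed low open cardboard box, 98 x 136 mm (x by y), 35 mm high, parted into two cells whose centres lie 33 mm either side of its middle along y, a stock ferrule in each. Origin: centre of its underside
- water_bottle: clear water bottle with white cap, 64 mm diameter, 200 mm tall, loose. Origin: centre of underside
- red_cap_bottle: blue-labelled bottle with red cap, 70 mm diameter, 150 mm tall, loose. Origin: centre of underside
- mug: white mug, 72 mm diameter, 85 mm tall, handle about 30 mm out at its +y, loose. Origin: centre of underside
- stapler: red and black stapler, 115 x 34 x 45 mm, long along its x, loose. Origin: centre of underside
- tape_roll: yellow tape roll lying flat, 50 mm diameter, 18 mm high, loose. Origin: centre of underside
- pill_box: blue pill box, 100 x 45 x 22 mm, loose. Origin: centre of underside
There are look-alikes about, which are no part of the job. Leave any turquoise look-alike of the ferrule_b alone.

How it is judged:
By the outcome, as a careful person would: the job done as asked, in the order asked, and still so for the second after the job is handed in, with the robot touching nothing.
It also fails if it takes over 72 s, if anything falls off the work surface, if the arm or the gripper's body presses on something with over 40 N, if the wrist force passes 120 N, or if a joint passes its speed limit or range.

## Robot

A 6-joint arm with a two-finger parallel gripper is mounted at the origin on the work surface. World frame = base frame: x ahead of the robot, y to its left, z up, the work surface at z = 0. Lengths are in m, angles in rad, forces in N, time in s.
With the tool pointing down it reaches from about 0.25 to 0.775 m from the base axis. Payload 4 kg.
Tool frame: the origin (TCP) lies midway between the tips of the shut fingers; the grasp point (between the pads) lies 19 mm behind it; z points along the fingers, y is the line along which they close (so a half turn about z gives the same grasp; the last joint's range is limited). The gripper opens to 94 mm and grips with 3 to 60 N. Pads are 16 mm wide; open, the fingers measure 119 mm over their backs; the gripper's body (75 mm by 177 mm) begins 78 mm behind the grasp point.
Start: joints at [-1.431, 0.087, 1.371, -0, 1.684, -0.103], TCP at [0.132, -0.534, 0.206] pointing down, gripper open.
Joint ranges: [-3.1, 3.1], [-0.76, 2.03], [0.27, 2.55], [-1.08, 4.22], [0.17, 2.65], [-2.57, 2.57]. Speed limits (rad/s): [2.79, 2.79, 3.14, 3.14, 3.14, 3.14].

## Interface

Orientations are given as [roll, pitch, yaw] about the fixed x, y, z axes, in that order (R = Rz(yaw) Ry(pitch) Rx(roll)).
In Python, from bench import robot gives the robot as it stands. The module is installed in compiled form; this text tells all that it offers.
- The arm moves only by the tool arm_command, never from a script. Its argument "targets" is a list of rows, each a list of 4 numbers: the shift along the world's x, y, z as a fraction of full scale, then the turn about the world's z as a fraction of full scale. A call has 1 to 8 rows; each row is the pose to reach, as a shift and turn from the pose commanded when the call began; what a row does not reach only later rows make up. Full scale, the value 1, is 0.5 m for a shift and 120 degrees for a turn. A row lasts 1/12 s, in which the tool goes at most 41.7 mm and 7.16 degrees, less where a joint would pass 70% of its speed; a pose out of reach is approached as far as the arm can. A call with a number of a shift or a turn outside -1 to 1 is refused whole. A call with a gripper value outside its range is refused whole. "claw" is the closure, from 0 (fully open) to 1 (shut), set as the call begins (left out, the last holds). The fingers move at their own pace and stop on an object; the grip force is fixed at half the most. Time passes only in rows, so rows that repeat a pose let the fingers close. It gives the time, the measured TCP pose, the force, the opening and the grip force at its end, in the units of the state.
- robot.get_obs(): the state, without advancing time (a new reading comes with each control period).
- robot.snapshot(name): name is "scene" or "top"; returns the picture (480x640x3 uint8, red, green, blue); there is no depth.
- robot.camera_info(name): a dict with "vfov" (degrees; the focal length in pixels is half the picture's height over the tangent of half this angle, whatever the lens; pixels are square), "cx", "cy" (the principal point, pixels), "k1" (the pictures are not rectified: a ray, as slopes to the right and down, at radius r is drawn at 1 + k1 r^2 times it, then the intrinsics apply), "extrinsics" (4x4, takes a point from camera to world coordinates). Camera axes: x right, y up, looking along -z (the intrinsics and any distortion apply to the point x, -y, -z); pixel columns grow to the right and rows downward; lengths in m; the calibration is good to about 2 mm. A picture is of the moment at which its call begins. camera_info takes no time and is no camera call.
- robot.close_job(): hands the job in; it is judged then, once.
The state is a dict: "time": time; "joint_positions": joint angles; "qvel": joint speeds; "joint_torque": joint torques, N m; "tool_pos": TCP position; "ee_rot": TCP orientation; "wrist_force": force on the tool from outside, world axes, zero at the start; "wrist_torque": the same for the moment, N m; "width": finger opening in m; "finger_force": force on a finger pad.
Only numpy, scipy, OpenCV 4.12 (cv2) and the standard library are available. Lean on these libraries where they do the work, as an engineer would, in place of code of your own. Each camera call takes 0.05 s, during which the arm holds its last target. There are 200 camera calls.

## Working session

There is one attempt and no reset: what is moved stays moved. The work goes in short steps, Python scripts to look and compute and a tool call to move; the robot and the scene stay as the last step left them, time stands still between calls to the robot, and variables do not carry over. Pictures are saved under pics/ and viewed, at most 10 in all, crops included, and the job is handed in when it is done.

Besides the shell and the picture viewer there is one more tool, called after ">>>" by a JSON object that holds its "api" and its "payload", one argument or row to a line. arm_command: Moves the arm, as the interface text tells. Shift numbers are shares of 0.5 m and turn numbers shares of 120 degrees, none past 1 either way. Its arguments: {"type":"object","properties":{"targets":{"type":"array"},"claw":{"type":"number"}},"required":["targets"]}

```bash
mkdir -p pics; cat > h.py <<'E'
import numpy as np, cv2
from bench import robot
def snap(n,f):
    im=robot.snapshot(n); cv2.imwrite('pics/'+f,im[:,:,::-1]); return im
def ray(n,u,v):
    c=robot.camera_info(n); f=240/np.tan(np.radians(c['vfov'])/2)
    d=np.array([(u-c['cx'])/f,(v-c['cy'])/f]); p=d.copy()
    for _ in range(30): p=d/(1+c['k1']*(p@p))
    E=np.array(c['extrinsics']); return E[:3,3],E[:3,:3]@np.array([p[0],-p[1],-1])
def onz(n,u,v,z):
    o,d=ray(n,u,v); return (o+d*(z-o[2])/d[2])[:3]
def proj(n,P):
    c=robot.camera_info(n); f=240/np.tan(np.radians(c['vfov'])/2)
    E=np.array(c['extrinsics']); q=E[:3,:3].T@(np.array(P)-E[:3,3])
    p=np.array([q[0],-q[1]])/-q[2]; p=p*(1+c['k1']*(p@p)); return p*f+[c['cx'],c['cy']]
E
python3 - <<'E'
from h import *
snap('top','t0.png'); snap('scene','s0.png')
for n in('top','scene'): print(robot.camera_info(n))
print(robot.get_obs())
E
```

```text
{'vfov': 55.09532135363287, 'cx': 319.808846225338, 'cy': 237.9819411670741, 'k1': 0.04061105410556501, 'extrinsics': array([[ 0.02465378,  0.98777711, -0.15391091,  0.39360998],
       [-0.99946674,  0.02105686, -0.02495691, -0.02416881],
       [-0.02141098,  0.15444412,  0.9877695 ,  0.97496864],
       [ 0.        ,  0.        ,  0.        ,  1.        ]])}
{'vfov': 53.43519288283709, 'cx': 318.47045196768676, 'cy': 237.46542777957313, 'k1': -0.054187568795175715, 'extrinsics': array([[ 0.23160291, -0.82448063,  0.51632528,  1.05827445],
       [ 0.97280722,  0.19764685, -0.12075524, -0.14566385],
       [-0.00248971,  0.53025222,  0.84783629,  0.87303174],
       [ 0.        ,  0.        ,  0.        ,  1.        ]])}
{'time': 0.1, 'joint_positions': array([-1.43106497e+00,  8.78819969e-02,  1.37211209e+00, -3.56583643e-05,
        1.68359890e+00, -1.03122273e-01]), 'qvel': array([ 0.00172959, -0.00199252, -0.00297527,  0.00070563,  0.00120406,
        0.00137484]), 'joint_torque': array([ 1.51315322e-03, -3.41252732e+01, -3.03303838e+01,  7.18166004e-02,
        3.04113398e-02, -9.42800602e-05]), 'tool_pos': array([ 0.13216169, -0.53336831,  0.20441619]), 'ee_rot': array([-3.13959930e+00, -1.70661670e-04,  2.42849485e-01]), 'wrist_force': array([ 0.41898349, -0.22513694,  0.05049539]), 'wrist_torque': array([-0.00972661, -0.00662268,  0.0498388 ]), 'finger_force': 0.0, 'width': 0.09419478124445922}
```

View pics/t0.png

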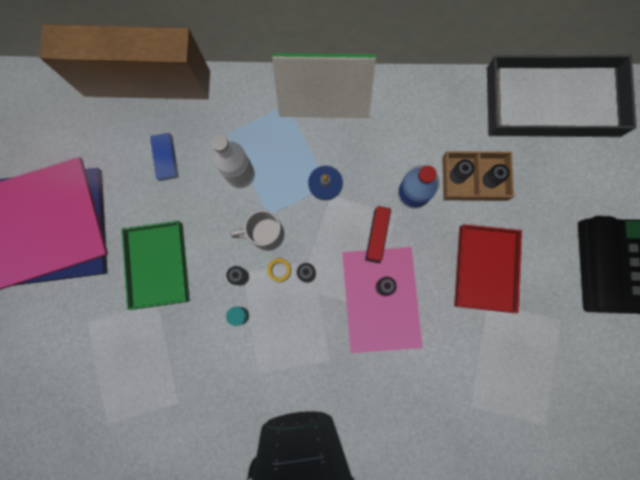

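View pics/s0.png

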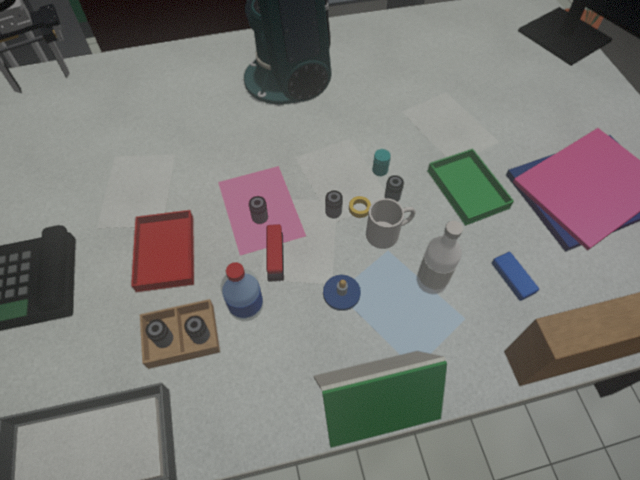

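Top view, pixels: the grey ferrules stand at (237,275), (306,272) and (387,286). The gauge is at (325,182), green tray (156,265), red tray (489,268).

Look-alikes:
- turquoise one at (236,316): leave it
- stock box ferrules at (462,170) and (496,175): leave them
- tape roll at (280,270), mug at (265,230) and stapler at (378,234): obstacles near the grasps

I'm choosing the three grey desk ferrules and checking them in a close crop.

```bash
python3 - <<'E'
import cv2,numpy as np
from h import *
t=cv2.imread('pics/t0.png'); s=cv2.imread('pics/s0.png')
def c(i,u,v,h=16): return cv2.resize(i[v-h:v+h,u-h:u+h],(200,200),interpolation=cv2.INTER_CUBIC)
a=np.hstack([c(t,237,275),c(t,306,272),c(t,387,286),c(t,325,182,20)])
b=np.hstack([c(s,394,187),c(s,334,203),c(s,258,208),c(s,342,290,20)])
cv2.imwrite('pics/crop.png',np.vstack([a,b]))
# contours
hsv=cv2.cvtColor(t,cv2.COLOR_BGR2HSV)
for nm,lo,hi in(('green',(50,120,40),(75,255,255)),('red',(0,150,60),(8,255,255)),('blue',(105,130,30),(125,255,255)),('yellow',(18,90,60),(35,255,255)),('teal',(80,100,40),(98,255,255))):
    m=cv2.inRange(hsv,lo,hi)
    for k in cv2.findContours(m,0,2)[0]:
        if cv2.contourArea(k)>80:
            r=cv2.minAreaRect(k); z={'green':.03,'red':.03,'blue':.012,'yellow':.018,'teal':.05}[nm]
            print(nm,np.round(r[0]),np.round(r[1]),round(r[2]),[np.round(onz('top',*p,z)[:2],3).tolist() for p in ([r[0]] if nm in('yellow','teal') else [r[0],*cv2.boxPoints(r)])])
E
```

```text
green [153. 265.] [82. 59.] 85 [[0.477, 0.342], [0.555, 0.417], [0.569, 0.296], [0.401, 0.268], [0.387, 0.386]]
green [632. 229.] [16. 13.] 90 [[0.573, -0.631], [0.589, -0.62], [0.589, -0.645], [0.557, -0.642], [0.556, -0.617]]
green [324.  55.] [  2. 101.] 90 [[0.949, 0.002], [0.95, 0.113], [0.952, -0.109], [0.947, -0.109], [0.945, 0.113]]
red [489. 268.] [62. 83.] 4 [[0.486, -0.345], [0.405, -0.276], [0.574, -0.29], [0.568, -0.414], [0.401, -0.397]]
red [380. 226.] [14. 36.] 10 [[0.569, -0.124], [0.534, -0.104], [0.61, -0.117], [0.605, -0.145], [0.529, -0.131]]
red [427. 174.] [13. 15.] 45 [[0.683, -0.223], [0.682, -0.202], [0.705, -0.224], [0.685, -0.244], [0.662, -0.222]]
blue [ 67. 270.] [13. 70.] 82 [[0.465, 0.528], [0.467, 0.602], [0.49, 0.46], [0.462, 0.454], [0.44, 0.595]]
blue [408. 197.] [25.  9.] 41 [[0.636, -0.185], [0.645, -0.159], [0.661, -0.172], [0.626, -0.211], [0.61, -0.198]]
blue [325. 182.] [31. 30.] 45 [[0.666, -0.007], [0.665, 0.039], [0.714, -0.006], [0.666, -0.054], [0.618, -0.009]]
blue [162. 151.] [28. 20.] 90 [[0.729, 0.35], [0.76, 0.374], [0.761, 0.33], [0.698, 0.326], [0.697, 0.369]]
yellow [279. 270.] [23. 22.] 90 [[0.474, 0.084]]
teal [236. 316.] [17. 19.] 90 [[0.378, 0.161]]
```

View pics/crop.png

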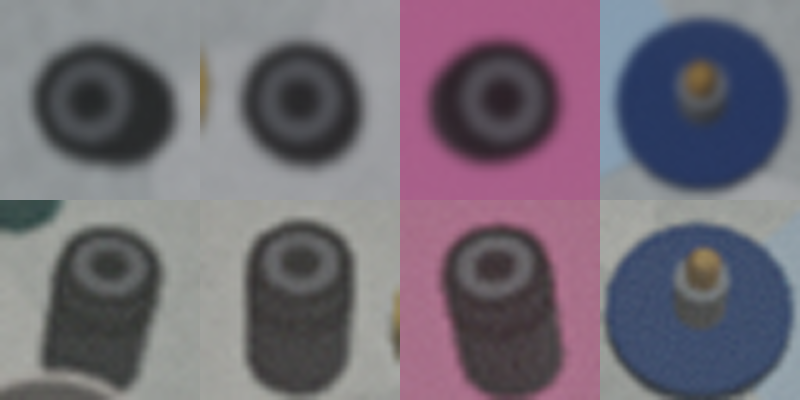

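The crop shows three grey ferrules with ringed tops. The top-face centres are at top-view pixels (235.1,274.6), (305.6,271.6) and (387.1,285.3). The gauge's brass tip is at (325.0,176.6). Next I'll localise each in both views.

```bash
python3 - <<'E'
import cv2,numpy as np
from h import *
t=cv2.imread('pics/t0.png'); s=cv2.imread('pics/s0.png')
def tri(p,q):
    o1,d1=ray('top',*p);o2,d2=ray('scene',*q)
    k=np.linalg.lstsq(np.c_[d1,-d2],o2-o1,rcond=None)[0]; a=o1+d1*k[0];b=o2+d2*k[1]
    return np.round((a+b)/2,4),round(np.linalg.norm(a-b),4)
for nm,p,q in(('F1',(235.14,274.58),(395.18,180.98)),('F2',(305.58,271.58),(333.58,196.5)),('F3',(387.06,285.26),(256.62,201.98))):
    print(nm,onz('top',*p,.055),onz('scene',*q,.055),tri(p,q))
C={}
for n,i,box in(('top',t,(300,155,350,210)),('scene',s,(315,265,370,320))):
    x0,y0,x1,y1=box; h=cv2.cvtColor(i,cv2.COLOR_BGR2HSV)[y0:y1,x0:x1]
    m=cv2.inRange(h,(105,110,20),(128,255,255))
    k=max(cv2.findContours(m,0,1)[0],key=cv2.contourArea).reshape(-1,2)
    W=np.array([onz(n,u+x0,v+y0,.010)[:2] for u,v in k]); (c,r)=cv2.minEnclosingCircle(W.astype(np.float32)); e=cv2.fitEllipse(W.astype(np.float32)*1000)
    print(n,'base',np.round(c,4),round(r,4),np.round(e[0],1),np.round(e[1],1))
    b=cv2.inRange(h,(8,110,60),(25,255,255)); M=cv2.moments(b,True); u,v=M['m10']/M['m00']+x0,M['m01']/M['m00']+y0
    C[n]=(u,v); print('brass',u,v,M['m00'],onz(n,u,v,.050))
print(tri(C['top'],C['scene']))
# red/green tray centres by scene rim too
h=cv2.cvtColor(s,cv2.COLOR_BGR2HSV)
for nm,lo,hi in(('green',(50,120,40),(75,255,255)),('red',(0,150,60),(8,255,255))):
    for k in cv2.findContours(cv2.inRange(h,lo,hi),0,2)[0]:
        if cv2.contourArea(k)>1500: r=cv2.minAreaRect(k); print(nm,r[0],onz('scene',*r[0],.025))
E
```

```text
F1 [0.45912594 0.16692717 0.055     ] [0.4573525 0.1679528 0.055    ] (array([0.459 , 0.1668, 0.0573]), np.float64(0.0006))
F2 [0.46828169 0.02588555 0.055     ] [0.467084   0.02621736 0.055     ] (array([0.4682, 0.0259, 0.0565]), np.float64(0.0001))
F3 [ 0.44491193 -0.13666148  0.055     ] [ 0.4428933  -0.13640835  0.055     ] (array([ 0.4448, -0.1364,  0.0575]), np.float64(0.0001))
top base [ 0.6664 -0.0076] 0.0361 [666.   -7.7] [69.8 70.1]
brass 324.61538461538464 177.3846153846154 13.0 [ 0.66524197 -0.00763744  0.05      ]
scene base [0.6817 0.0156] 0.0142 [684.   15.7] [10.8 25. ]Traceback (most recent call last):
  File "<stdin>", line 17, in <module>
ZeroDivisionError: float division by zero
```

```bash
python3 - <<'E'
from h import *
for nm,n,u,v,z in(('tip','top',325,176.6,.052),('tip','scene',342.4,281.2,.052),('stap end L','top',366,260,.04),('stap end R','top',380,262,.04),('stap far','top',383,207,.045),('mug','top',266,228,.085),('handle','top',233,234,.05),('bottle cap','top',220,143,.2),('bottle base','top',241,182,.0),('redcap','top',428,174,.15),('mugscene','scene',387,215,.085)):
    print(nm,np.round(onz(n,u,v,z),3))
E
```

```text
tip [ 0.666 -0.008  0.052]
tip [ 0.665 -0.007  0.052]
stap end L [ 0.496 -0.096  0.04 ]
stap end R [ 0.492 -0.124  0.04 ]
stap far [ 0.606 -0.129  0.045]
mug [0.55  0.105 0.085]
handle [0.542 0.177 0.05 ]
bottle cap [0.68  0.176 0.2  ]
bottle base [0.666 0.176 0.   ]
redcap [ 0.646 -0.199  0.15 ]
mugscene [0.559 0.113 0.085]
```

>>> {"api": "arm_command", "payload": {
  "targets": [
    [0,0,0.1,0.16],
    [0,0,0.1,0.634],
    [0.2,0.3,0.1,0.634],
    [0.4,0.9,0.1,0.634],
    [0.4,0.9,0.1,0.634],
    [0.4,0.9,0.1,0.634],
    [0.4,0.9,0.1,0.634],
    [0.4,0.9,0.1,0.634]
  ],
  "claw": 0.35
}}

```text
time: 0.77
tool_pos: [0.2371, -0.3055, 0.2549]
ee_rot: [-3.141, -0.001, 1.248]
wrist_force: [1.4, -0.4, 1.0]
width: 0.0611
finger_force: 0.0
```

>>> {"api": "arm_command", "payload": {
  "targets": [
    [0.462,0.662,-0.1,0.154],
    [0.462,0.662,-0.1,0.154],
    [0.462,0.662,-0.1,0.154],
    [0.462,0.662,-0.1,0.154],
    [0.462,0.662,-0.1,0.154],
    [0.462,0.662,-0.1,0.154],
    [0.462,0.662,-0.1,0.154],
    [0.462,0.662,-0.1,0.154]
  ]
}}

```text
time: 1.43
tool_pos: [0.4268, -0.0341, 0.2141]
ee_rot: [3.141, 0.0, 1.566]
wrist_force: [0.7, -0.9, -0.5]
width: 0.0612
finger_force: 0.0
```

>>> {"api": "arm_command", "payload": {
  "targets": [
    [0,0,0,0]
  ]
}}

```text
time: 1.52
tool_pos: [0.4278, -0.0301, 0.2124]
ee_rot: [-3.139, -0.004, 1.575]
wrist_force: [-0.4, 0.3, 0.2]
width: 0.0609
finger_force: 0.0
```

>>> {"api": "arm_command", "payload": {
  "targets": [
    [0.08,0.111,-0.08,0],
    [0.08,0.111,-0.16,0],
    [0.08,0.111,-0.225,0],
    [0.08,0.111,-0.225,0]
  ]
}}

```text
time: 1.85
tool_pos: [0.4629, 0.0203, 0.0958]
ee_rot: [-3.132, -0.001, 1.567]
wrist_force: [-0.3, -0.6, -0.5]
width: 0.0607
finger_force: 0.0
```

>>> {"api": "arm_command", "payload": {
  "targets": [
    [0,0,0,0]
  ]
}}

```text
time: 1.93
tool_pos: [0.4624, 0.0197, 0.0964]
ee_rot: [-3.13, -0.001, 1.566]
wrist_force: [-0.3, -0.2, 0.2]
width: 0.0612
finger_force: 0.0
```

>>> {"api": "arm_command", "payload": {
  "targets": [
    [0.011,0.012,-0.03,0],
    [0.011,0.012,-0.08,0],
    [0.011,0.012,-0.141,0],
    [0.011,0.012,-0.141,0],
    [0.011,0.012,-0.141,0]
  ]
}}

```text
time: 2.35
tool_pos: [0.471, 0.0245, 0.0316]
ee_rot: [-3.139, 0.0, 1.564]
wrist_force: [0.2, 0.4, 0.5]
width: 0.061
finger_force: 0.0
```

>>> {"api": "arm_command", "payload": {
  "targets": [
    [0,0,0,0]
  ]
}}

```text
time: 2.43
tool_pos: [0.4732, 0.0246, 0.0339]
ee_rot: [3.138, 0.0, 1.564]
wrist_force: [0.0, 0.1, 0.6]
width: 0.0609
finger_force: 0.0
```

>>> {"api": "arm_command", "payload": {
  "targets": [
    [0,0,0,0]
  ]
}}

```text
time: 2.52
tool_pos: [0.4738, 0.0247, 0.0344]
ee_rot: [3.137, 0.0, 1.565]
wrist_force: [0.0, -0.1, 0.5]
width: 0.0609
finger_force: 0.0
```

>>> {"api": "arm_command", "payload": {
  "targets": [
    [0,0,0,0]
  ]
}}

```text
time: 2.6
tool_pos: [0.4735, 0.0249, 0.034]
ee_rot: [3.137, 0.0, 1.565]
wrist_force: [0.7, 0.6, 0.6]
width: 0.0614
finger_force: 0.0
```

>>> {"api": "arm_command", "payload": {
  "targets": [
    [-0.011,0.002,-0.016,0],
    [-0.011,0.002,-0.016,0],
    [-0.011,0.002,-0.016,0]
  ]
}}

```text
time: 2.85
tool_pos: [0.4655, 0.0263, 0.0232]
ee_rot: [-3.141, -0.0, 1.565]
wrist_force: [-0.8, 0.6, -0.2]
width: 0.0612
finger_force: 0.0
```

>>> {"api": "arm_command", "payload": {
  "targets": [
    [0,0,0,0],
    [0,0,0,0]
  ]
}}

```text
time: 3.02
tool_pos: [0.4663, 0.0263, 0.0236]
ee_rot: [3.141, 0.0, 1.565]
wrist_force: [-0.3, 0.5, 0.4]
width: 0.0611
finger_force: 0.0
```

>>> {"api": "arm_command", "payload": {
  "targets": [
    [0,0,0,0],
    [0,0,0,0],
    [0,0,0,0],
    [0,0,0,0],
    [0,0,0,0]
  ],
  "claw": 1
}}

```text
time: 3.43
tool_pos: [0.4664, 0.0262, 0.0235]
ee_rot: [3.141, 0.0, 1.565]
wrist_force: [1.2, 0.6, 0.3]
width: 0.0372
finger_force: 29.9
```

>>> {"api": "arm_command", "payload": {
  "targets": [
    [0,0,0.06,0],
    [0,0,0.12,0],
    [0,0,0.2,0],
    [0,0,0.28,0],
    [0,0,0.28,0],
    [0,0,0.28,0]
  ]
}}

```text
time: 3.93
tool_pos: [0.4682, 0.0261, 0.1667]
ee_rot: [3.135, 0.0, 1.565]
wrist_force: [-0.1, 0.5, -0.8]
width: 0.0372
finger_force: 29.9
```

>>> {"api": "arm_command", "payload": {
  "targets": [
    [0.08,-0.02,0,0],
    [0.16,-0.04,0,0],
    [0.24,-0.06,0,0],
    [0.32,-0.067,0,0],
    [0.395,-0.067,-0.05,0],
    [0.395,-0.067,-0.12,0],
    [0.395,-0.067,-0.12,0],
    [0.395,-0.067,-0.12,0]
  ]
}}

```text
time: 4.6
tool_pos: [0.6603, -0.007, 0.0974]
ee_rot: [-3.129, -0.001, 1.565]
wrist_force: [0.7, -1.2, 0.5]
width: 0.0372
finger_force: 29.9
```

>>> {"api": "arm_command", "payload": {
  "targets": [
    [0,0,0,0],
    [0,0,0,0],
    [0,0,0,0]
  ]
}}

```text
time: 4.85
tool_pos: [0.6645, -0.0073, 0.1069]
ee_rot: [3.136, 0.0, 1.565]
wrist_force: [0.3, -0.2, -0.4]
width: 0.037
finger_force: 29.9
```

>>> {"api": "arm_command", "payload": {
  "targets": [
    [0.002,0,-0.03,0],
    [0.002,0,-0.045,0],
    [0.002,0,-0.045,0],
    [0.002,0,-0.045,0],
    [0.002,0,-0.045,0]
  ]
}}

```text
time: 5.27
tool_pos: [0.665, -0.0073, 0.082]
ee_rot: [3.14, 0.0, 1.565]
wrist_force: [0.6, -0.6, -0.6]
width: 0.0375
finger_force: 29.9
```

```bash
python3 - <<'E'
from h import *
s=snap('scene','s1.png')[:,:,::-1]
print(robot.get_obs()['tool_pos'])
cv2.imwrite('pics/c1.png',cv2.resize(s[230:330,290:400],(770,700)[:2] if 0 else (660,600),interpolation=cv2.INTER_CUBIC))
E
```

```text
[ 0.66517627 -0.00731179  0.08213899]
```

View pics/c1.png

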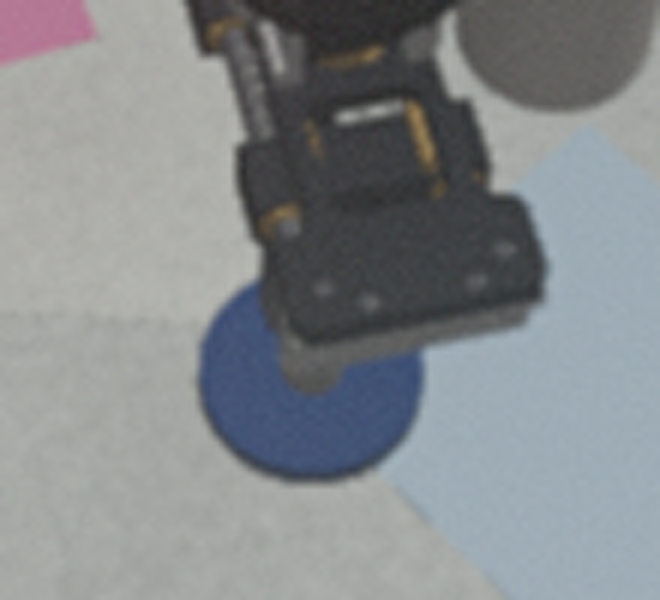

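```bash
python3 - <<'E'
from h import *
for P in [(.6655,-.0076,.0),(.6655,-.0076,.054),(.665,-.0073,.058),(.665,-.0073,.082),(.665,-.0073,.12),(.70,-.0073,.082),(.63,-.0073,.082)]:
    print(P,np.round((proj('scene',P)-[290,230])*6))
snap('top','t1.png')
t=cv2.imread('pics/t1.png'); cv2.imwrite('pics/c2.png',cv2.resize(t[120:260,230:420],(760,560)))
E
```

```text
(0.6655, -0.0076, 0.0) [306. 378.]
(0.6655, -0.0076, 0.054) [313. 305.]
(0.665, -0.0073, 0.058) [314. 298.]
(0.665, -0.0073, 0.082) [317. 263.]
(0.665, -0.0073, 0.12) [322. 204.]
(0.7, -0.0073, 0.082) [346. 362.]
(0.63, -0.0073, 0.082) [289. 168.]
```

View pics/c2.png

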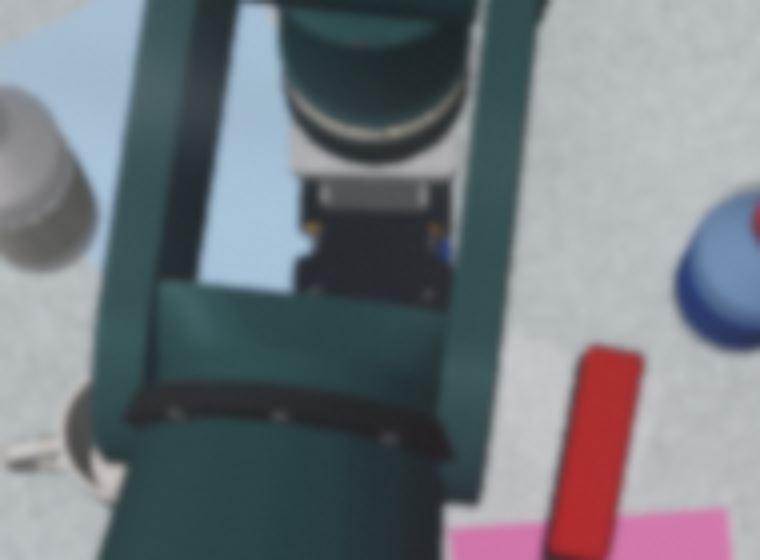

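The crops show the gripper body hiding the ferrule (scene crop centre (410,270), where I'd expect the body). The pin foot is at crop (312,370), in line with the target, so I'll go on by force.

>>> {"api": "arm_command", "payload": {
  "targets": [
    [0,0,-0.008,0],
    [0,0,-0.014,0],
    [0,0,-0.014,0]
  ]
}}

```text
time: 5.62
tool_pos: [0.6643, -0.0072, 0.073]
ee_rot: [-3.14, -0.0, 1.565]
wrist_force: [-0.7, 0.0, -1.4]
width: 0.0373
finger_force: 29.9
```

>>> {"api": "arm_command", "payload": {
  "targets": [
    [0,0,-0.008,0],
    [0,0,-0.016,0],
    [0,0,-0.016,0],
    [0,0,-0.016,0]
  ]
}}

```text
time: 5.95
tool_pos: [0.6644, -0.0072, 0.0653]
ee_rot: [-3.14, -0.0, 1.565]
wrist_force: [1.0, -0.0, -1.2]
width: 0.0375
finger_force: 29.9
```

>>> {"api": "arm_command", "payload": {
  "targets": [
    [0,0,-0.004,0],
    [0,0,-0.008,0],
    [0,0,-0.012,0],
    [0,0,-0.012,0]
  ]
}}

```text
time: 6.28
tool_pos: [0.6645, -0.0073, 0.0594]
ee_rot: [-3.141, -0.0, 1.565]
wrist_force: [-0.8, -0.2, -0.5]
width: 0.0371
finger_force: 29.9
```

>>> {"api": "arm_command", "payload": {
  "targets": [
    [0,0,-0.004,0],
    [0,0,-0.008,0],
    [0,0,-0.008,0]
  ]
}}

```text
time: 6.53
tool_pos: [0.6645, -0.0073, 0.0554]
ee_rot: [-3.141, -0.0, 1.565]
wrist_force: [0.4, 0.5, -0.5]
width: 0.0374
finger_force: 29.9
```

>>> {"api": "arm_command", "payload": {
  "targets": [
    [0,0,-0.01,0],
    [0,0,-0.02,0],
    [0,0,-0.03,0],
    [0,0,-0.036,0],
    [0,0,-0.036,0],
    [0,0,-0.036,0]
  ]
}}

```text
time: 7.03
tool_pos: [0.6648, -0.0073, 0.0376]
ee_rot: [-3.141, 0.0, 1.565]
wrist_force: [0.9, -0.3, -0.6]
width: 0.0373
finger_force: 29.9
```

>>> {"api": "arm_command", "payload": {
  "targets": [
    [0,0,-0.002,0],
    [0,0,-0.004,0],
    [0,0,-0.004,0]
  ]
}}

```text
time: 7.28
tool_pos: [0.6649, -0.0073, 0.0361]
ee_rot: [3.141, 0.0, 1.565]
wrist_force: [1.5, -0.5, -0.7]
width: 0.0373
finger_force: 29.9
```

>>> {"api": "arm_command", "payload": {
  "targets": [
    [0,0,-0.002,0],
    [0,0,-0.003,0],
    [0,0,-0.003,0]
  ]
}}

```text
time: 7.53
tool_pos: [0.665, -0.0073, 0.0355]
ee_rot: [3.141, 0.0, 1.565]
wrist_force: [-1.7, 0.1, 3.9]
width: 0.037
finger_force: 29.9
```

Ferrule 2 is home on the base with light contact, so it fits and goes to green.

>>> {"api": "arm_command", "payload": {
  "targets": [
    [0,0,0.06,0],
    [0,0,0.12,0],
    [0,0,0.18,0],
    [0,0,0.25,0],
    [-0.06,0.04,0.25,0],
    [-0.12,0.08,0.25,0],
    [-0.18,0.13,0.25,0],
    [-0.24,0.18,0.25,0]
  ]
}}

```text
time: 8.2
tool_pos: [0.5432, 0.0832, 0.1591]
ee_rot: [-3.141, -0.0, 1.564]
wrist_force: [-0.1, 1.1, -1.0]
width: 0.0373
finger_force: 29.9
```

>>> {"api": "arm_command", "payload": {
  "targets": [
    [-0.066,0.07,0,0],
    [-0.066,0.14,0,0],
    [-0.066,0.21,0,0],
    [-0.066,0.28,0,0],
    [-0.066,0.35,0,0],
    [-0.066,0.42,0,0],
    [-0.066,0.49,0,0],
    [-0.066,0.527,0,0]
  ]
}}

```text
time: 8.87
tool_pos: [0.5106, 0.3498, 0.1586]
ee_rot: [-3.14, -0.001, 1.568]
wrist_force: [-0.1, 0.1, -0.1]
width: 0.0373
finger_force: 29.9
```

>>> {"api": "arm_command", "payload": {
  "targets": [
    [0,0,-0.06,0],
    [0,0,-0.12,0],
    [0,0,-0.12,0],
    [0,0,-0.12,0],
    [0,0,-0.12,0]
  ]
}}

```text
time: 9.28
tool_pos: [0.5123, 0.3463, 0.1006]
ee_rot: [3.141, -0.001, 1.565]
wrist_force: [-0.7, 0.3, 0.2]
width: 0.0372
finger_force: 29.9
```

>>> {"api": "arm_command", "payload": {
  "targets": [
    [0,0,-0.05,0],
    [0,0,-0.1,0],
    [0,0,-0.13,0],
    [0,0,-0.144,0],
    [0,0,-0.144,0],
    [0,0,-0.144,0],
    [0,0,-0.144,0]
  ]
}}

```text
time: 9.87
tool_pos: [0.5132, 0.3469, 0.03]
ee_rot: [3.138, -0.002, 1.565]
wrist_force: [-0.1, 0.1, -0.6]
width: 0.0371
finger_force: 30.0
```

>>> {"api": "arm_command", "payload": {
  "targets": [
    [0,0,-0.004,0],
    [0,0,-0.005,0],
    [0,0,-0.005,0]
  ]
}}

```text
time: 10.12
tool_pos: [0.5129, 0.3469, 0.0268]
ee_rot: [3.139, -0.002, 1.565]
wrist_force: [0.2, 0.8, 4.7]
width: 0.0369
finger_force: 30.0
```

>>> {"api": "arm_command", "payload": {
  "targets": [
    [0,0,0,0],
    [0,0,0,0],
    [0,0,0,0]
  ],
  "claw": 0.45
}}

```text
time: 10.37
tool_pos: [0.5114, 0.3461, 0.0246]
ee_rot: [-3.141, 0.001, 1.565]
wrist_force: [0.2, 0.4, 0.1]
width: 0.0507
finger_force: 0.0
```

>>> {"api": "arm_command", "payload": {
  "targets": [
    [0,0,0.03,0],
    [0,0,0.08,0],
    [0,0,0.16,0],
    [0,0,0.24,0],
    [0,0,0.25,0]
  ]
}}

```text
time: 10.78
tool_pos: [0.515, 0.3481, 0.1589]
ee_rot: [3.129, -0.007, 1.565]
wrist_force: [1.1, 1.0, 1.4]
width: 0.0514
finger_force: 0.0
```

>>> {"api": "arm_command", "payload": {
  "targets": [
    [-0.03,-0.07,0,0],
    [-0.06,-0.14,0,0],
    [-0.09,-0.21,0,0],
    [-0.107,-0.28,0,0],
    [-0.107,-0.358,-0.03,0],
    [-0.107,-0.358,-0.09,0],
    [-0.107,-0.358,-0.09,0],
    [-0.107,-0.358,-0.09,0]
  ]
}}

```text
time: 11.45
tool_pos: [0.4567, 0.1668, 0.1034]
ee_rot: [-3.137, 0.001, 1.565]
wrist_force: [0.1, 0.0, 0.9]
width: 0.0519
finger_force: 0.0
```

>>> {"api": "arm_command", "payload": {
  "targets": [
    [0,0,0,0],
    [0,0,0,0]
  ]
}}

```text
time: 11.62
tool_pos: [0.4593, 0.1685, 0.1066]
ee_rot: [3.139, -0.001, 1.567]
wrist_force: [0.1, -0.3, 0.5]
width: 0.0516
finger_force: 0.0
```

```bash
python3 - <<'E'
from h import *
t=snap('top','t2.png'); snap('scene','s2.png')
print(robot.get_obs()['tool_pos'])
s=cv2.imread('pics/s2.png');t=cv2.imread('pics/t2.png')
cv2.imwrite('pics/c3.png',np.hstack([cv2.resize(s[120:240,310:530],(400,218*1)),cv2.resize(t[200:320,100:320],(400,218))]))
E
```

```text
[0.4592482  0.16838452 0.10648658]
```

View pics/c3.png

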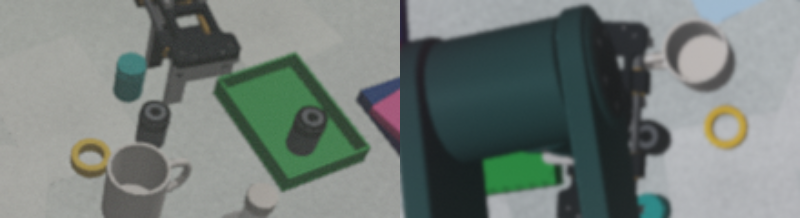

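Picture: ferrule 2 stands upright in the green tray at scene crop (310,125). Ferrule 1 is at crop (152,120) under the fingers, and the turquoise one at (130,75) is clear of them.

>>> {"api": "arm_command", "payload": {
  "targets": [
    [0,-0.003,-0.05,0],
    [0,-0.003,-0.1,0],
    [0,-0.003,-0.15,0],
    [0,-0.003,-0.166,0],
    [0,-0.003,-0.166,0],
    [0,-0.003,-0.166,0],
    [0,-0.003,-0.166,0]
  ]
}}

```text
time: 12.3
tool_pos: [0.4599, 0.1663, 0.024]
ee_rot: [3.138, -0.001, 1.566]
wrist_force: [-0.0, 0.5, 0.6]
width: 0.0517
finger_force: 0.0
```

>>> {"api": "arm_command", "payload": {
  "targets": [
    [0,0,0,0],
    [0,0,0,0],
    [0,0,0,0],
    [0,0,0,0]
  ],
  "claw": 1
}}

```text
time: 12.63
tool_pos: [0.4593, 0.166, 0.0234]
ee_rot: [3.139, -0.001, 1.565]
wrist_force: [0.1, -0.6, 4.0]
width: 0.0369
finger_force: 30.0
```

>>> {"api": "arm_command", "payload": {
  "targets": [
    [0,0,0.07,0],
    [0,0,0.14,0],
    [0,0,0.21,0],
    [0,-0.03,0.254,0],
    [0,-0.1,0.254,0],
    [0,-0.17,0.254,0],
    [0,-0.24,0.254,0],
    [0,-0.31,0.254,0]
  ]
}}

```text
time: 13.3
tool_pos: [0.458, 0.0094, 0.1493]
ee_rot: [3.141, 0.0, 1.566]
wrist_force: [1.1, -0.7, -0.4]
width: 0.0368
finger_force: 30.0
```

>>> {"api": "arm_command", "payload": {
  "targets": [
    [0.06,-0.039,0,0],
    [0.13,-0.039,0,0],
    [0.2,-0.039,0,0],
    [0.27,-0.039,0,0],
    [0.34,-0.039,0,0],
    [0.412,-0.039,-0.04,0],
    [0.412,-0.039,-0.1,0],
    [0.412,-0.039,-0.1,0]
  ]
}}

```text
time: 13.97
tool_pos: [0.6613, -0.0085, 0.0898]
ee_rot: [-3.127, -0.001, 1.565]
wrist_force: [-1.5, -0.1, -3.4]
width: 0.0369
finger_force: 30.0
```

>>> {"api": "arm_command", "payload": {
  "targets": [
    [0,0,0,0],
    [0,0,0,0],
    [0,0,0,0]
  ]
}}

```text
time: 14.22
tool_pos: [0.6648, -0.0088, 0.1022]
ee_rot: [3.137, 0.0, 1.565]
wrist_force: [-0.6, -0.1, 0.2]
width: 0.0369
finger_force: 30.0
```

>>> {"api": "arm_command", "payload": {
  "targets": [
    [0.001,0,-0.02,0],
    [0.001,0,-0.04,0],
    [0.001,0,-0.052,0],
    [0.001,0,-0.052,0],
    [0.001,0,-0.052,0]
  ]
}}

```text
time: 14.63
tool_pos: [0.6639, -0.0087, 0.0719]
ee_rot: [-3.14, -0.0, 1.565]
wrist_force: [-0.6, 0.2, 0.2]
width: 0.0373
finger_force: 30.0
```

>>> {"api": "arm_command", "payload": {
  "targets": [
    [0,0,-0.008,0],
    [0,0,-0.016,0],
    [0,0,-0.021,0],
    [0,0,-0.021,0],
    [0,0,-0.021,0]
  ]
}}

```text
time: 15.05
tool_pos: [0.6647, -0.0087, 0.0623]
ee_rot: [-3.141, -0.0, 1.565]
wrist_force: [-0.1, 0.7, -0.1]
width: 0.0375
finger_force: 30.0
```

>>> {"api": "arm_command", "payload": {
  "targets": [
    [0,0,-0.002,0],
    [0,0,-0.004,0],
    [0,0,-0.004,0],
    [0,0,-0.004,0]
  ]
}}

```text
time: 15.38
tool_pos: [0.6651, -0.0088, 0.0612]
ee_rot: [3.14, 0.0, 1.565]
wrist_force: [-1.3, 0.0, 2.4]
width: 0.0372
finger_force: 30.0
```

>>> {"api": "arm_command", "payload": {
  "targets": [
    [0,0,-0.002,0],
    [0,0,-0.003,0],
    [0,0,-0.003,0]
  ]
}}

```text
time: 15.63
tool_pos: [0.6656, -0.0088, 0.0591]
ee_rot: [3.139, 0.0, 1.565]
wrist_force: [1.8, -0.3, 0.2]
width: 0.0369
finger_force: 30.0
```

>>> {"api": "arm_command", "payload": {
  "targets": [
    [0,0,-0.002,0],
    [0,0,-0.004,0],
    [0,0,-0.004,0]
  ]
}}

```text
time: 15.88
tool_pos: [0.6656, -0.0088, 0.057]
ee_rot: [3.14, 0.0, 1.565]
wrist_force: [3.1, 0.9, -0.3]
width: 0.0369
finger_force: 30.0
```

>>> {"api": "arm_command", "payload": {
  "targets": [
    [0.001,0,-0.004,0],
    [0.002,0,-0.008,0],
    [0.002,0,-0.012,0],
    [0.002,0,-0.012,0],
    [0.002,0,-0.012,0]
  ]
}}

```text
time: 16.3
tool_pos: [0.6657, -0.0088, 0.0503]
ee_rot: [-3.141, -0.0, 1.565]
wrist_force: [3.3, 0.3, -1.1]
width: 0.0369
finger_force: 30.0
```

>>> {"api": "arm_command", "payload": {
  "targets": [
    [0.001,0,-0.008,0],
    [0.001,0,-0.016,0],
    [0.001,0,-0.022,0],
    [0.001,0,-0.026,0],
    [0.001,0,-0.026,0],
    [0.001,0,-0.026,0]
  ]
}}

```text
time: 16.8
tool_pos: [0.6658, -0.0087, 0.0373]
ee_rot: [-3.14, -0.0, 1.565]
wrist_force: [0.6, -0.1, -1.5]
width: 0.0372
finger_force: 30.0
```

>>> {"api": "arm_command", "payload": {
  "targets": [
    [0,0,-0.002,0],
    [0,0,-0.004,0],
    [0,0,-0.004,0]
  ]
}}

```text
time: 17.05
tool_pos: [0.6659, -0.0088, 0.0358]
ee_rot: [-3.141, -0.0, 1.565]
wrist_force: [0.5, -0.1, -0.4]
width: 0.0371
finger_force: 30.0
```

>>> {"api": "arm_command", "payload": {
  "targets": [
    [0,0,-0.002,0],
    [0,0,-0.003,0],
    [0,0,-0.003,0]
  ]
}}

```text
time: 17.3
tool_pos: [0.6661, -0.0088, 0.0355]
ee_rot: [-3.141, 0.0, 1.565]
wrist_force: [-2.7, -0.1, 4.4]
width: 0.0374
finger_force: 30.0
```

Contact at the same height as the first, so ferrule 1 fits too and goes to green.

>>> {"api": "arm_command", "payload": {
  "targets": [
    [0,0,0.06,0],
    [0,0,0.12,0],
    [0,0,0.18,0],
    [0,0,0.25,0],
    [-0.06,0.04,0.25,0],
    [-0.12,0.08,0.25,0],
    [-0.18,0.13,0.25,0],
    [-0.24,0.18,0.25,0]
  ]
}}

```text
time: 17.97
tool_pos: [0.545, 0.0817, 0.1591]
ee_rot: [-3.142, -0.0, 1.564]
wrist_force: [-0.8, 0.4, -0.0]
width: 0.0374
finger_force: 29.9
```

>>> {"api": "arm_command", "payload": {
  "targets": [
    [-0.03,0.06,0,0],
    [-0.06,0.12,0,0],
    [-0.08,0.18,0,0],
    [-0.11,0.25,0,0],
    [-0.14,0.32,0,0],
    [-0.17,0.39,0,0],
    [-0.194,0.45,0,0],
    [-0.194,0.482,0,0]
  ]
}}

```text
time: 18.63
tool_pos: [0.4466, 0.3255, 0.1592]
ee_rot: [-3.14, -0.001, 1.569]
wrist_force: [0.5, -0.9, 0.5]
width: 0.0372
finger_force: 29.9
```

>>> {"api": "arm_command", "payload": {
  "targets": [
    [0,0,0,0],
    [0,0,-0.06,0],
    [0,0,-0.12,0],
    [0,0,-0.12,0],
    [0,0,-0.12,0],
    [0,0,-0.12,0]
  ]
}}

```text
time: 19.13
tool_pos: [0.4502, 0.3219, 0.1007]
ee_rot: [3.14, -0.001, 1.564]
wrist_force: [0.3, -0.2, 0.3]
width: 0.0372
finger_force: 29.9
```

>>> {"api": "arm_command", "payload": {
  "targets": [
    [0,0,-0.05,0],
    [0,0,-0.1,0],
    [0,0,-0.13,0],
    [0,0,-0.144,0],
    [0,0,-0.144,0],
    [0,0,-0.144,0],
    [0,0,-0.144,0],
    [0,0,-0.144,0]
  ]
}}

```text
time: 19.8
tool_pos: [0.4503, 0.3228, 0.0291]
ee_rot: [3.139, -0.001, 1.565]
wrist_force: [-0.8, -0.5, 0.2]
width: 0.037
finger_force: 30.0
```

>>> {"api": "arm_command", "payload": {
  "targets": [
    [0,0,-0.002,0],
    [0,0,-0.004,0],
    [0,0,-0.004,0]
  ]
}}

```text
time: 20.05
tool_pos: [0.4502, 0.3227, 0.0275]
ee_rot: [3.139, -0.001, 1.565]
wrist_force: [0.2, -1.3, 5.9]
width: 0.037
finger_force: 30.0
```

>>> {"api": "arm_command", "payload": {
  "targets": [
    [0,0,0,0],
    [0,0,0,0],
    [0,0,0,0]
  ],
  "claw": 0.5
}}

```text
time: 20.3
tool_pos: [0.4492, 0.3222, 0.0254]
ee_rot: [-3.142, 0.0, 1.565]
wrist_force: [1.1, 0.2, -0.2]
width: 0.0468
finger_force: 0.0
```

>>> {"api": "arm_command", "payload": {
  "targets": [
    [0,0,0.03,0],
    [0,0,0.08,0],
    [0,0,0.16,0],
    [0,0,0.24,0],
    [0,0,0.25,0]
  ]
}}

```text
time: 20.72
tool_pos: [0.4527, 0.3243, 0.159]
ee_rot: [3.129, -0.007, 1.565]
wrist_force: [-0.2, 0.6, -0.2]
width: 0.047
finger_force: 0.0
```

>>> {"api": "arm_command", "payload": {
  "targets": [
    [-0.011,-0.08,0,0],
    [-0.011,-0.16,0,0],
    [-0.011,-0.24,0,0],
    [-0.011,-0.32,0,0],
    [-0.011,-0.4,0,0],
    [-0.011,-0.48,0,0],
    [-0.011,-0.56,0,0],
    [-0.011,-0.64,0,0]
  ],
  "claw": 0.45
}}

```text
time: 21.38
tool_pos: [0.4433, 0.0005, 0.1503]
ee_rot: [3.141, 0.0, 1.566]
wrist_force: [1.3, -0.7, -0.3]
width: 0.0515
finger_force: 0.0
```

>>> {"api": "arm_command", "payload": {
  "targets": [
    [0,-0.08,0,0],
    [0,-0.16,0,0],
    [0,-0.24,0,0],
    [0,-0.277,-0.04,0],
    [0,-0.277,-0.09,0],
    [0,-0.277,-0.09,0],
    [0,-0.277,-0.09,0],
    [0,-0.277,-0.09,0]
  ]
}}

```text
time: 22.05
tool_pos: [0.4442, -0.1359, 0.1063]
ee_rot: [3.141, 0.0, 1.566]
wrist_force: [0.8, -0.3, 0.1]
width: 0.0517
finger_force: 0.0
```

>>> {"api": "arm_command", "payload": {
  "targets": [
    [0,0,0,0],
    [0,0,0,0]
  ]
}}

```text
time: 22.22
tool_pos: [0.4448, -0.1359, 0.1072]
ee_rot: [3.139, 0.001, 1.567]
wrist_force: [0.9, -0.9, -0.2]
width: 0.0512
finger_force: 0.0
```

```bash
python3 - <<'E'
from h import *
snap('scene','s3.png'); snap('top','t3.png')
print(robot.get_obs()['tool_pos'])
E
```

```text
[ 0.44454917 -0.13595247  0.10673324]
```

View pics/s3.png

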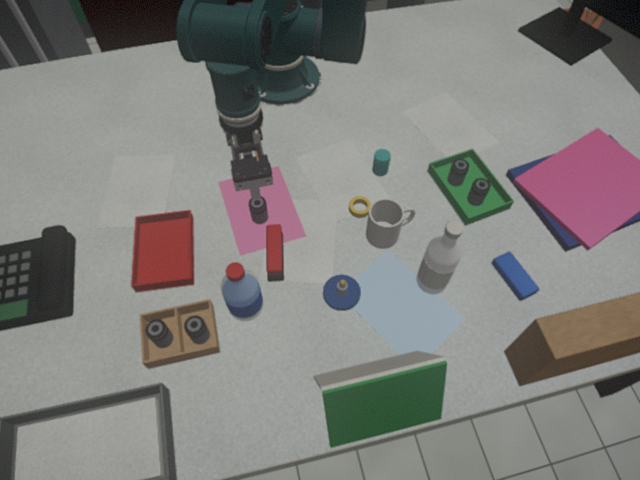

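Both ferrules stand in the green tray at (458,172) and (479,191), with nothing else disturbed. Ferrule 3 is at (258,208) under the gripper.

>>> {"api": "arm_command", "payload": {
  "targets": [
    [-0.001,-0.001,-0.05,0],
    [-0.001,-0.001,-0.1,0],
    [-0.001,-0.001,-0.15,0],
    [-0.001,-0.001,-0.166,0],
    [-0.001,-0.001,-0.166,0],
    [-0.001,-0.001,-0.166,0],
    [-0.001,-0.001,-0.166,0]
  ]
}}

```text
time: 22.9
tool_pos: [0.4447, -0.1373, 0.0244]
ee_rot: [3.139, 0.001, 1.566]
wrist_force: [0.8, 0.2, 0.2]
width: 0.052
finger_force: 0.0
```

>>> {"api": "arm_command", "payload": {
  "targets": [
    [0,0,0,0],
    [0,0,0,0],
    [0,0,0,0],
    [0,0,0,0]
  ],
  "claw": 1
}}

```text
time: 23.23
tool_pos: [0.4443, -0.1372, 0.0238]
ee_rot: [3.139, 0.001, 1.565]
wrist_force: [1.0, 0.2, 3.3]
width: 0.0369
finger_force: 30.0
```

>>> {"api": "arm_command", "payload": {
  "targets": [
    [0,0,0.07,0],
    [0,0,0.14,0],
    [0,0,0.21,0],
    [0,0.03,0.254,0],
    [0,0.1,0.254,0],
    [0,0.17,0.254,0],
    [0,0.23,0.254,0],
    [0,0.258,0.254,0]
  ]
}}

```text
time: 23.9
tool_pos: [0.4429, -0.0049, 0.1498]
ee_rot: [3.141, -0.001, 1.568]
wrist_force: [-0.2, 0.0, -0.8]
width: 0.037
finger_force: 30.0
```

>>> {"api": "arm_command", "payload": {
  "targets": [
    [0.07,0,0,0],
    [0.14,0,0,0],
    [0.21,0,0,0],
    [0.28,0,0,0],
    [0.35,0,0,0],
    [0.42,0,0,0],
    [0.443,0,-0.04,0],
    [0.443,0,-0.1,0]
  ]
}}

```text
time: 24.57
tool_pos: [0.6699, -0.0081, 0.1019]
ee_rot: [3.133, 0.001, 1.565]
wrist_force: [0.4, -1.1, -0.2]
width: 0.0369
finger_force: 30.0
```

>>> {"api": "arm_command", "payload": {
  "targets": [
    [0,0,0,0],
    [0,0,0,0],
    [0,0,0,0],
    [0,0,0,0]
  ]
}}

```text
time: 24.9
tool_pos: [0.6656, -0.0079, 0.1022]
ee_rot: [3.138, 0.0, 1.565]
wrist_force: [0.5, 1.4, 0.1]
width: 0.0371
finger_force: 30.0
```

>>> {"api": "arm_command", "payload": {
  "targets": [
    [0,-0.001,-0.02,0],
    [0,-0.001,-0.04,0],
    [0,-0.001,-0.052,0],
    [0,-0.001,-0.052,0],
    [0,-0.001,-0.052,0]
  ]
}}

```text
time: 25.32
tool_pos: [0.6646, -0.0083, 0.0726]
ee_rot: [-3.141, -0.0, 1.565]
wrist_force: [1.4, 0.7, -1.3]
width: 0.0371
finger_force: 30.0
```

>>> {"api": "arm_command", "payload": {
  "targets": [
    [0,0,-0.008,0],
    [0,0,-0.016,0],
    [0,0,-0.019,0],
    [0,0,-0.019,0],
    [0,0,-0.019,0]
  ]
}}

```text
time: 25.73
tool_pos: [0.6649, -0.0082, 0.0639]
ee_rot: [3.141, 0.0, 1.565]
wrist_force: [1.4, -0.3, -1.2]
width: 0.0369
finger_force: 30.0
```

>>> {"api": "arm_command", "payload": {
  "targets": [
    [0,0,-0.002,0],
    [0,0,-0.004,0],
    [0,0,-0.004,0],
    [0,0,-0.004,0]
  ]
}}

```text
time: 26.07
tool_pos: [0.6649, -0.0083, 0.0622]
ee_rot: [3.141, 0.0, 1.565]
wrist_force: [1.3, -0.4, -0.9]
width: 0.037
finger_force: 30.0
```

Mouth at about 38.4 mm, just above the step. I'll probe in 1 mm steps.

>>> {"api": "arm_command", "payload": {
  "targets": [
    [0,0,-0.001,0],
    [0,0,-0.002,0],
    [0,0,-0.002,0],
    [0,0,-0.002,0]
  ]
}}

```text
time: 26.4
tool_pos: [0.665, -0.0083, 0.0617]
ee_rot: [3.141, 0.0, 1.565]
wrist_force: [0.6, 0.5, 3.3]
width: 0.0368
finger_force: 30.0
```

>>> {"api": "arm_command", "payload": {
  "targets": [
    [0,0,-0.001,0],
    [0,0,-0.002,0],
    [0,0,-0.002,0],
    [0,0,-0.002,0]
  ]
}}

```text
time: 26.73
tool_pos: [0.6651, -0.0083, 0.0617]
ee_rot: [3.14, 0.0, 1.565]
wrist_force: [-0.9, 0.1, 6.3]
width: 0.0367
finger_force: 30.0
```

Resting on something at step height, with force rising to 6 N. A small sideways wiggle will rule out a rim caught by misalignment.

>>> {"api": "arm_command", "payload": {
  "targets": [
    [0.002,0,0,0],
    [0.003,0,0,0],
    [0.003,0,0,0]
  ]
}}

```text
time: 26.98
tool_pos: [0.6653, -0.0082, 0.0616]
ee_rot: [-3.14, 0.0, 1.565]
wrist_force: [-4.5, 0.5, 8.4]
width: 0.0371
finger_force: 30.0
```

>>> {"api": "arm_command", "payload": {
  "targets": [
    [-0.003,0.002,0,0],
    [-0.003,0.003,0,0],
    [-0.003,0.003,0,0]
  ]
}}

```text
time: 27.23
tool_pos: [0.6651, -0.0076, 0.0616]
ee_rot: [3.14, 0.002, 1.565]
wrist_force: [-0.8, -2.1, 5.9]
width: 0.0372
finger_force: 30.0
```

>>> {"api": "arm_command", "payload": {
  "targets": [
    [-0.003,-0.003,0,0],
    [-0.003,-0.003,0,0],
    [-0.003,-0.003,0,0]
  ]
}}

```text
time: 27.48
tool_pos: [0.6648, -0.0083, 0.0617]
ee_rot: [3.137, 0.0, 1.565]
wrist_force: [2.2, 0.5, 5.6]
width: 0.0372
finger_force: 30.0
```

>>> {"api": "arm_command", "payload": {
  "targets": [
    [0.003,-0.003,0,0],
    [0.003,-0.003,0,0],
    [0.003,-0.003,0,0]
  ]
}}

```text
time: 27.73
tool_pos: [0.6651, -0.009, 0.0617]
ee_rot: [3.14, -0.001, 1.566]
wrist_force: [-1.0, 1.1, 7.5]
width: 0.0374
finger_force: 30.0
```

>>> {"api": "arm_command", "payload": {
  "targets": [
    [0,0.003,0,0],
    [0,0.003,0,0],
    [0,0.003,0,0]
  ]
}}

```text
time: 27.98
tool_pos: [0.6651, -0.0082, 0.0616]
ee_rot: [3.14, 0.0, 1.565]
wrist_force: [-0.7, 0.7, 8.0]
width: 0.0372
finger_force: 30.0
```

>>> {"api": "arm_command", "payload": {
  "targets": [
    [0,0,0.006,0],
    [0,0.003,0.006,0],
    [0,0.003,0.003,0],
    [0,0.003,0,0],
    [0,0.003,0,0],
    [0,0.003,0,0]
  ]
}}

```text
time: 28.48
tool_pos: [0.6651, -0.0075, 0.0617]
ee_rot: [3.14, 0.001, 1.565]
wrist_force: [0.2, -1.8, 6.5]
width: 0.0371
finger_force: 30.0
```

>>> {"api": "arm_command", "payload": {
  "targets": [
    [0,0,0.006,0],
    [0,-0.006,0.006,0],
    [0,-0.006,0.003,0],
    [0,-0.006,0,0],
    [0,-0.006,0,0],
    [0,-0.006,0,0]
  ]
}}

```text
time: 28.98
tool_pos: [0.665, -0.0094, 0.0616]
ee_rot: [3.141, -0.001, 1.566]
wrist_force: [1.0, 1.4, 7.0]
width: 0.0372
finger_force: 30.0
```

Stopped on the step whichever way I tried it, so ferrule 3 is tight and goes to red.

>>> {"api": "arm_command", "payload": {
  "targets": [
    [0,0.002,0.06,0],
    [0,0.002,0.12,0],
    [0,0.002,0.18,0],
    [-0.07,0,0.2,0],
    [-0.14,0,0.2,0],
    [-0.21,-0.02,0.2,0],
    [-0.27,-0.06,0.2,0],
    [-0.32,-0.11,0.2,0]
  ]
}}

```text
time: 29.65
tool_pos: [0.5012, -0.0635, 0.1585]
ee_rot: [-3.137, -0.002, 1.568]
wrist_force: [0.5, -0.7, 0.9]
width: 0.0372
finger_force: 29.9
```

>>> {"api": "arm_command", "payload": {
  "targets": [
    [-0.038,-0.06,0,0],
    [-0.038,-0.13,0,0],
    [-0.038,-0.2,0,0],
    [-0.038,-0.27,0,0],
    [-0.038,-0.34,0,0],
    [-0.038,-0.41,0,0],
    [-0.038,-0.48,0,0],
    [-0.038,-0.55,0,0]
  ]
}}

```text
time: 30.32
tool_pos: [0.4843, -0.3403, 0.1583]
ee_rot: [-3.138, -0.003, 1.565]
wrist_force: [0.6, 0.4, -0.8]
width: 0.037
finger_force: 29.9
```

>>> {"api": "arm_command", "payload": {
  "targets": [
    [0,0,0,0],
    [0,0,-0.05,0],
    [0,0,-0.11,0],
    [0,0,-0.11,0],
    [0,0,-0.11,0],
    [0,0,-0.11,0]
  ]
}}

```text
time: 30.82
tool_pos: [0.4858, -0.3392, 0.1056]
ee_rot: [-3.141, -0.001, 1.566]
wrist_force: [0.1, -0.2, 0.3]
width: 0.0372
finger_force: 29.9
```

>>> {"api": "arm_command", "payload": {
  "targets": [
    [0,0,-0.05,0],
    [0,0,-0.1,0],
    [0,0,-0.13,0],
    [0,0,-0.152,0],
    [0,0,-0.152,0],
    [0,0,-0.152,0],
    [0,0,-0.152,0],
    [0,0,-0.152,0]
  ]
}}

```text
time: 31.48
tool_pos: [0.4867, -0.3405, 0.031]
ee_rot: [3.139, 0.002, 1.565]
wrist_force: [-0.0, 0.0, -0.0]
width: 0.037
finger_force: 30.0
```

>>> {"api": "arm_command", "payload": {
  "targets": [
    [0,0,-0.002,0],
    [0,0,-0.004,0],
    [0,0,-0.004,0]
  ]
}}

```text
time: 31.73
tool_pos: [0.486, -0.34, 0.0275]
ee_rot: [3.141, 0.001, 1.565]
wrist_force: [0.3, -0.3, 0.3]
width: 0.0368
finger_force: 30.0
```

>>> {"api": "arm_command", "payload": {
  "targets": [
    [0,0,-0.001,0],
    [0,0,-0.002,0],
    [0,0,-0.002,0]
  ]
}}

```text
time: 31.98
tool_pos: [0.486, -0.3402, 0.0275]
ee_rot: [3.141, 0.001, 1.565]
wrist_force: [-1.6, 1.2, 6.3]
width: 0.0373
finger_force: 30.0
```

>>> {"api": "arm_command", "payload": {
  "targets": [
    [0,0,0,0],
    [0,0,0,0],
    [0,0,0,0]
  ],
  "claw": 0.4
}}

```text
time: 32.23
tool_pos: [0.4856, -0.3396, 0.0256]
ee_rot: [-3.141, -0.0, 1.565]
wrist_force: [-0.4, 0.3, -0.2]
width: 0.0538
finger_force: 0.0
```

>>> {"api": "arm_command", "payload": {
  "targets": [
    [0,0,0.03,0],
    [0,0,0.08,0],
    [0,0,0.16,0],
    [0,0,0.24,0],
    [-0.08,0,0.3,0],
    [-0.16,0,0.3,0],
    [-0.24,0,0.3,0],
    [-0.24,0,0.3,0]
  ]
}}

```text
time: 32.9
tool_pos: [0.3609, -0.3394, 0.1763]
ee_rot: [-3.139, 0.0, 1.562]
wrist_force: [0.2, -0.5, 0.0]
width: 0.0566
finger_force: 0.0
```

>>> {"api": "arm_command", "payload": {
  "targets": [
    [0,0,0,0],
    [0,0,0,0],
    [0,0,0,0]
  ]
}}

```text
time: 33.15
tool_pos: [0.3668, -0.3398, 0.1756]
ee_rot: [3.141, -0.001, 1.566]
wrist_force: [0.3, 0.3, 0.0]
width: 0.0565
finger_force: 0.0
```

```bash
python3 - <<'E'
from h import *
snap('scene','s4.png')
E
```

```text
(no output)
```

View pics/s4.png

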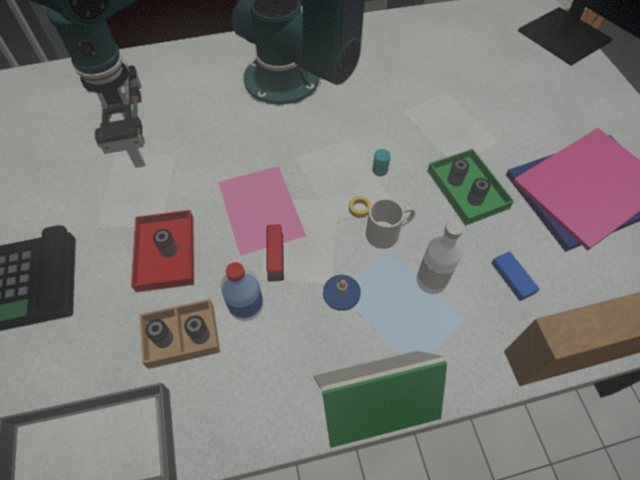

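Two ferrules stand in the green tray at (458,172) and (479,191), and one in the red tray at (164,242). Everything else is where it was and the arm is clear.

```bash
python3 -c "
from bench import robot
print(robot.close_job())"
```

```text
the job is handed in; nothing more can be done
None
```

The job is handed in: two of the three desk ferrules went fully home and stand in the green tray, the third stopped on the step and stands in the red tray, and nothing else looked moved in the last picture.

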